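# Index the peg shaper's depth dial and shut its cover

## Robot

A 7-joint arm with a two-finger parallel gripper is mounted at the origin on the work surface. World frame = base frame: x ahead of the robot, y to its left, z up, the work surface at z = 0. Lengths are in mm, angles in rad, forces in N, time in s.
With the tool pointing down it reaches from about 425 to 875 mm from the base axis. Payload 4.7 kg.
Tool frame: the origin (TCP) lies midway between the tips of the shut fingers; the grasp point (between the pads) lies 19 mm behind it (env.grip_depth is the distance from the TCP to the grasp point, in mm); z points along the fingers, y is the line along which they close (so a half turn about z gives the same grasp; the last joint's range is limited). The gripper opens to 85 mm and grips with 20 to 120 N. Pads are 22 mm wide; open, the fingers measure 114 mm over their backs; the gripper's body (76 mm by 85 mm) begins 54 mm behind the grasp point. The pads swing forward as they close: fully open they stand 13 mm farther back than shut.
Start: joints at [-1.329, 0.321, -0.07, 1.45, 0.023, 1.371, -0.057], TCP at [146.819, 633.221, 231.349] pointing down, gripper open.
Joint ranges: [-2.86, 2.86], [-0.3, 2.09], [-1.38, 1.24], [0.06, 2.45], [-1.56, 4.7], [0.09, 2.05], [-2.69, 2.69]. Speed limits (rad/s): [2.57, 2.57, 3.14, 3.14, 3.14, 3.14, 3.14].

## Interface

Orientations are given as a rotation vector (axis times angle).
In Python, from workcell import env, imaging gives the robot as it stands.
- The arm moves only by the tool jog_arm, never from a script. Its argument "series" is a list of rows, each an object of numbers: "jaw": the closure, from 0 (fully open) to 1 (shut); "tx", "ty", "tz": the shift along the tool's x, y, z in m; "wx", "wy", "wz": the turn, a rotation vector about the tool's x, y, z in degrees. A call has 1 to 5 rows; each row shifts and turns the commanded pose from where the row before left it, along the tool's axes as they then stand; what a row does not reach is not made up. A row lasts 1/12 s, in which the tool goes at most 41.7 mm and 7.16 degrees, less where a joint would pass 70% of its speed; a pose out of reach is approached as far as the arm can. A call is refused whole if a number of a shift passes 0.0417 or a number of a turn 7.16, either way. A call with a gripper value outside its range is refused whole. The fingers move at their own pace and stop on an object; the grip force is fixed at half the most. Time passes only in rows, so rows that do not move let the fingers close. It gives the time, the measured TCP pose, the force, the opening and the grip force at its end, in the units of the state.
- env.read_state(): the state, without advancing time (a new reading comes with each control period).
- imaging.get_image(name): name is "scene" or "side" or "wrist"; returns (picture, depth): 480x640x3 uint8, red, green, blue; 480x640 float32, mm along the optical axis (not along the pixel's ray), 0 where there is no reading.
- imaging.camera_info(name): a dict with "intrinsics" (3x3 intrinsics, pixels), "k1" (the pictures are not rectified: a ray, as slopes to the right and down, at radius r is drawn at 1 + k1 r^2 times it, then the intrinsics apply), "origin" and "rotation" of the camera in the world; the wrist camera has in their place "tool_from_camera" (4x4, takes a point from camera to tool coordinates, whose origin is the TCP and whose axes are the flange's). Camera axes: x right, y up, looking along -z (the intrinsics and any distortion apply to the point x, -y, -z); pixel columns grow to the right and rows downward; lengths in mm; the calibration is good to about 2 mm. A picture is of the moment at which its call begins: read the wrist's pose just before it. camera_info takes no time and is no camera call.
- env.job_done(): hands the job in; it is judged then, once.
The state is a dict: "t": time; "joint_pos": joint angles; "joint_velocities": joint speeds; "effort": joint torques, N m; "tcp_pos": TCP position; "ee_rot": TCP orientation; "wrist_force": force on the tool from outside, world axes, zero at the start; "torque": the same for the moment, N m; "finger_gap": opening from 0.0 (shut) to 1.0 (fully open); "grip_force": force on a finger pad.
Only numpy, scipy, OpenCV 4.12 (cv2) and the standard library are available. Lean on these libraries where they do the work, as an engineer would, in place of code of your own. Each camera call takes 0.05 s, during which the arm holds its last target. There are 200 camera calls.

## Task

Set the cutting depth on the brass peg shaper: push its black knob down just firmly enough to engage the clutch (never lean on it hard), turn the dial back anticlockwise to its stop, then forward exactly five clicks clockwise from there. Let go so that the knob springs up, then shut the hinged cover fully over it. Leave the other things on the bench where they are.

Things in the scene. Friction and masses are not known exactly. Their poses are not given: they have to be found in the camera images.
- shaper: Brass block 130 x 100 x 45 mm high on a 170 x 120 x 6 mm walnut base, fixed to the bench. Origin: centre of its underside, below the dial's axis; x runs towards the cover's hinge, z up. Flat tick marks one click apart run around the dial, clockwise from its -x side; the tick at the stop is longer.
- knob: Black push-and-turn knob: flange 58 mm across, 6 mm thick, with an upright grip bar 44 mm long (its x), 12 mm thick (its y), 24 mm high. Origin: on the dial's axis, middle of the flange's top, where the bar begins. At rest it stands up on a light spring (1 to 2 N, +0.2 N per mm) and spins freely without moving the dial. Fingertips pinching the bar can push on the flange.
- clutch: Rubber clutch face, 52 mm across, hidden under the knob, 6 N per mm. Origin on the dial's axis, 50 mm above the bench. The pushed knob meets it after 2 to 8 mm (varies, must be felt). The dial follows the knob only if the whole push exceeds about 8 N, and else slips; 11 to 16 N is right. Over 20 N on the clutch (about 23 N in all) is damage.
- disc (a joint): Angle (rad) of the steel dial disc under the knob, 72 mm across, with a dark pointer at its rim 42 mm from the axis; grows clockwise from above. 0: stop, pointer to the shaper's -x (hard end 0.05 rad beyond). A detent every 0.314 rad (one click), 10 in all, 0.05 to 0.08 N m to pass one. Starts 2 to 4 clicks from the stop. Five clicks = 1.571, pointer to the shaper's +y.
- cover (a joint): Angle (rad) of the hinged brass cover: 0 shut (top plate level above the knob), growing as it swings up and back, to 2.1; starts at 1.75 to 2.0. A stiff hinge (0.1 N m) holds it anywhere; it weighs about 120 g. Hinge line parallel to the shaper's y axis, at x = +68, z = 46 mm in the shaper's frame.
- cover_edge (a point): Middle of the cover's rolled free edge, a bar 10 mm thick, 94 mm long, parallel to the hinge and 133 mm from it. The cover is 3 mm sheet, 90 mm wide, bent like an L: shut, a back wall rises 52 mm from the hinge and a top plate runs 122 mm from there to this edge, then at x = -54, z = 98 mm in the shaper's frame.
- peg0: Loose rosewood violin peg, 80 mm long, upright in the slotted black walnut stand (130 x 55 x 50 mm); bystander, leave alone. Origin: lower end of its shank.
- peg1: Second such peg, in the stand's middle slot.
- peg2: Third such peg.
- nut: Bone violin nut, 33 x 7 x 9 mm, loose on the bench beside the shaper; bystander. Origin: centre of its underside.
- reamer: Beech reamer handle, 26 mm thick and 120 mm long with a brass ferrule, lying loose; bystander. Origin: underside, along x.
- sharpener: Green enamel pencil sharpener, 75 x 50 x 50 mm, loose; bystander. Origin: centre of its underside.
Not all that is in view belongs to the job. Leave any blue or purple look-alike of the shaper alone.

How it is judged (in metres and radians):
On the way, in this order (a step that is already met when the one before it is completed fails the run):
1. the dial is turned back to its stop (value of joint disc below 0.1 rad), for 0.1 s.
2. the dial rests at five clicks from the stop with the knob let up (value of joint disc between 1.451 and 1.691 rad and contact force between knob and clutch below 0.3 N and value of joint cover above 1 rad), for 0.2 s.
3. the cover is shut (value of joint cover below 0.06 rad), for 0.2 s.
At the end, for the whole second after the job is handed in: The dial rests in the fifth detent from its stop (1.571 rad, within 0.12 rad), the knob is up with no force on the clutch, and the cover is shut (within 0.06 rad) (value of joint disc between 1.451 and 1.691 rad and contact force between knob and clutch below 0.3 N and value of joint cover below 0.06 rad and velocity of joint disc between -0.05 and 0.05 rad/s); the robot touches nothing.
It fails at once if the knob is pressed on the clutch with more than 20 N (contact force between knob and clutch above 20 N).
It fails at once if a bystander is moved more than 20 mm (distance of any of peg0, peg1, peg2, nut, reamer, sharpener from where it was at the start of the episode above 0.02 m).
It also fails if it takes over 70 s, if anything falls off the work surface, if the arm or the gripper's body presses on something with over 40 N, if the wrist force passes 120 N, or if a joint passes its speed limit or range.

## Working session

There is one attempt and no reset: what is moved stays moved. The work goes in short steps, Python scripts to look and compute and a tool call to move; the robot and the scene stay as the last step left them, time stands still between calls to the robot, and variables do not carry over. Pictures are saved under pics/ and viewed, at most 10 in all, crops included, and the job is handed in when it is done.

Besides the shell and the picture viewer there is one more tool, called by a JSON object that holds its "op" and its "data", one argument or row to a line. jog_arm: Moves the arm, as the interface text tells. Its arguments: {"type":"object","properties":{"series":{"type":"array"}},"required":["series"]}

```bash
mkdir -p pics; cat > h.py <<'E'
import numpy as np, cv2
from scipy.spatial.transform import Rotation as R
from workcell import env, imaging
def snap(n,f):
    st=env.read_state(); im,d=imaging.get_image(n); cv2.imwrite(f'pics/{f}.png',im[:,:,::-1]); np.savez(f'pics/{f}.npz',d=d,p=st['tcp_pos'],r=st['ee_rot']); return im,d
def world(n,f,uv,med=1):
    z=np.load(f'pics/{f}.npz'); c=imaging.camera_info(n); K=np.array(c['intrinsics'],float); k=c['k1']; out=[]
    for u,v in uv:
        d=z['d'][v-med:v+med+1,u-med:u+med+1]; d=d[d>0]; d=np.median(d) if d.size else np.nan
        x,y=cv2.undistortPoints(np.array([[[u,v]]],float),K,np.array([k,0,0,0.]))[0,0]
        p=np.array([x*d,-y*d,-d])
        if n=='wrist':
            T=np.array(c['tool_from_camera']); p=T[:3,:3]@p+T[:3,3]; p=R.from_rotvec(z['r']).apply(p)+z['p']
        else: p=np.array(c['rotation'])@p+np.array(c['origin'])
        out.append(p)
    return np.array(out)
def proj(n,P):
    c=imaging.camera_info(n); p=(np.atleast_2d(P)-np.array(c['origin']))@np.array(c['rotation'])
    s=np.c_[p[:,0]/-p[:,2],-p[:,1]/-p[:,2]]; s=s*(1+c['k1']*(s**2).sum(1))[:,None]; K=np.array(c['intrinsics'])
    return s@K[:2,:2].T+K[:2,2]
E
python3 - <<'E'
from h import *
print(env.read_state())
a,_=snap('scene','s0'); b,_=snap('side','d0')
for n in('scene','side','wrist'): print(imaging.camera_info(n))
E
```

```text
{'t': 0.0, 'joint_pos': array([-1.32886284,  0.32182825, -0.07011934,  1.45166412,  0.02257911,
        1.37080024, -0.0568858 ]), 'joint_velocities': array([-0.00103221, -0.00086402, -0.00196202, -0.00069563, -0.00027948,
        0.0005971 ,  0.00149656]), 'effort': array([-2.44234388e-04, -4.93572485e+01, -3.82479317e-01, -3.14342451e+01,
        1.29199275e-02,  1.12908374e-02,  1.14654424e-05]), 'tcp_pos': array([146.71278192, 632.67670154, 230.22581666]), 'ee_rot': array([-3.56974914e-01, -3.12109206e+00,  2.99478171e-03]), 'wrist_force': array([-0.13625899, -0.0878114 , -0.37650987]), 'torque': array([ 0.03956866, -0.03580892, -0.01722635]), 'grip_force': 0.0, 'finger_gap': 1.0009682163954092}
{'intrinsics': array([[439.66049137,   0.        , 324.25320819],
       [  0.        , 439.66049137, 239.12179652],
       [  0.        ,   0.        ,   1.        ]]), 'k1': -0.0664960316144159, 'origin': array([1191.33274439,   25.45981543,  603.15491222]), 'rotation': array([0.76672643, 0.78979287, 1.46538475])}
{'intrinsics': array([[510.28818455,   0.        , 308.22724154],
       [  0.        , 510.28818455, 239.36522498],
       [  0.        ,   0.        ,   1.        ]]), 'k1': -0.1381217109453101, 'origin': array([  333.47798349, -1013.35977081,   758.77782717]), 'rotation': array([ 0.9913726 , -0.03702524, -0.04855067])}
{'intrinsics': array([[376.93143422,   0.        , 319.09251771],
       [  0.        , 376.93143422, 241.71768276],
       [  0.        ,   0.        ,   1.        ]]), 'k1': -0.03944795694711685, 'tool_from_camera': array([[-1.49125987e-04,  9.59946419e-01,  2.80183600e-01,
         7.15238407e+01],
       [ 9.99999846e-01, -6.75969417e-06,  5.55403342e-04,
        -1.07981181e+00],
       [ 5.35051405e-04,  2.80183640e-01, -9.59946270e-01,
        -1.42726474e+02],
       [ 0.00000000e+00,  0.00000000e+00,  0.00000000e+00,
         1.00000000e+00]])}
```

View pics/s0.png

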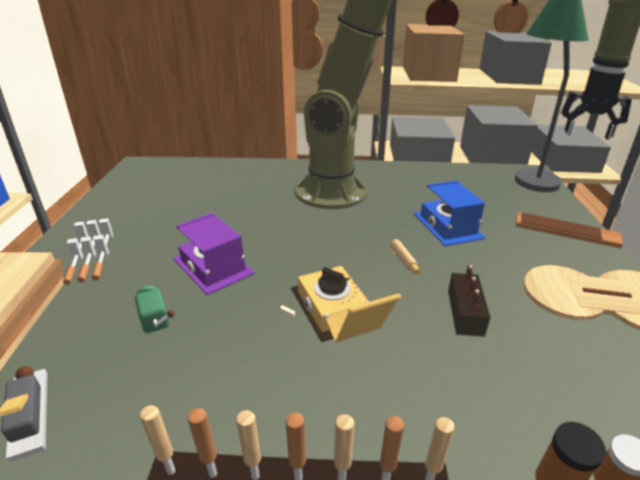

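View pics/d0.png

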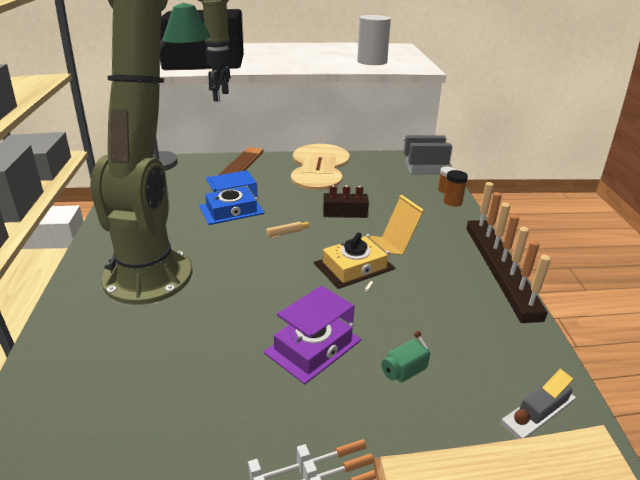

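The scene view shows the brass shaper near (335,295), with its open cover at (365,315). In the side view it is near (355,257), with the cover at (402,225). I'll enlarge both and sample the depth.

```bash
sed -i "s/np.array(c\['rotation'\])@p/R.from_rotvec(c['rotation']).apply(p)/; s/@np.array(c\['rotation'\])$/@R.from_rotvec(c['rotation']).as_matrix()/" h.py
python3 - <<'E'
from h import *
a=cv2.imread('pics/s0.png')[245:345,280:410]; b=cv2.imread('pics/d0.png')[190:290,310:440]
cv2.imwrite('pics/c0.png',np.hstack([cv2.resize(a,None,fx=3,fy=3*1,interpolation=cv2.INTER_CUBIC),cv2.resize(b,None,fx=3,fy=3,interpolation=cv2.INTER_CUBIC)]))
print(world('scene','s0',[(360,400),(333,276)]).round(), world('side','d0',[(200,380),(355,243)]).round())
# brass points by colour
for n,f in(('scene','s0'),('side','d0')):
    im=cv2.imread(f'pics/{f}.png'); hsv=cv2.cvtColor(im,cv2.COLOR_BGR2HSV)
    m=(abs(hsv[...,0].astype(int)-21)<5)&(hsv[...,1]>130)&(hsv[...,2]>110); v,u=np.nonzero(m)
    s=(u>290)&(u<430)&(v>190)&(v<345); P=world(n,f,list(zip(u[s],v[s])),0); P=P[~np.isnan(P[:,0])]
    t=P[(P[:,2]>46)&(P[:,2]<56)]; print(n,len(P),len(t),cv2.minAreaRect(t[:,:2].astype(np.float32)),np.percentile(P[:,2],[0,50,100]).round(),t[:,2].mean())
    c=P[P[:,2]>62]; print(c.min(0),c.max(0),c.mean(0))
E
```

```text
[[741.  69.   1.]
 [523.  19.  84.]] [[ 170. -342.    2.]
 [ 511.   -2.   83.]]
scene 1194 120 ((553.178466796875, 25.73210906982422), (185.70916748046875, 84.62560272216797), 19.036182403564453) [  5.  46. 146.] 48.09050239075677
[512.21045872  -2.63797733  62.10674135] [685.78640524 126.64693807 146.13961335] [661.26679916  73.61747558 121.21616058]
side 2893 316 ((545.9110107421875, 25.05211639404297), (194.8708038330078, 100.62104034423828), 24.51778221130371) [ -3.  45. 147.] 48.318429889318544
[530.25795696  12.28048643  62.00770756] [682.80381329 126.76871567 146.63703069] [646.85441983  76.45037382 103.93895516]
```

View pics/c0.png

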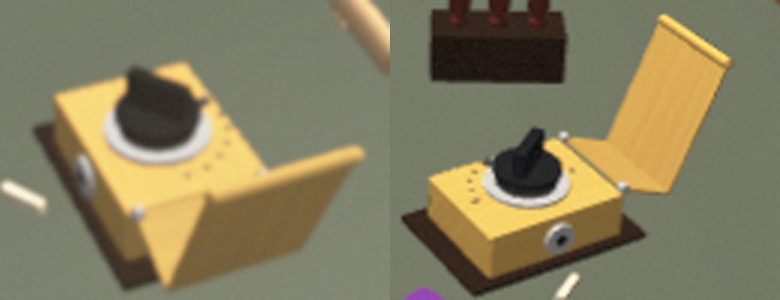

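{"op": "jog_arm", "data": {
  "series": [
    {"tx":-0.0344,"ty":-0.0231},
    {"tx":-0.0344,"ty":-0.0231},
    {"tx":-0.0344,"ty":-0.0231},
    {"tx":-0.0344,"ty":-0.0231},
    {"tx":-0.0344,"ty":-0.0231}
  ]
}}

```text
schema error: expected keys jaw, tx, ty, tz, wx, wy, wz
```

{"op": "jog_arm", "data": {
  "series": [
    {"tx":-0.0344,"ty":-0.0231},
    {"tx":-0.0344,"ty":-0.0231},
    {"tx":-0.0344,"ty":-0.0231},
    {"tx":-0.0344,"ty":-0.0231},
    {"tx":-0.0344,"ty":-0.0231}
  ]
}}

```text
schema error: expected keys jaw, tx, ty, tz, wx, wy, wz
```

{"op": "jog_arm", "data": {
  "series": [
    {"tx":-0.0193,"ty":-0.036},
    {"tx":-0.0193,"ty":-0.036},
    {"tx":-0.0193,"ty":-0.036},
    {"tx":-0.0193,"ty":-0.036},
    {"tx":-0.0193,"ty":-0.036}
  ]
}}

```text
schema error: expected keys jaw, tx, ty, tz, wx, wy, wz
```

{"op": "jog_arm", "data": {
  "series": [
    {"tx":-0.0193,"ty":-0.036},
    {"tx":-0.0193,"ty":-0.036},
    {"tx":-0.0193,"ty":-0.036},
    {"tx":0},
    {"tx":0}
  ]
}}

```text
schema error: expected keys jaw, tx, ty, tz, wx, wy, wz
```

All seven keys are needed in every row.

{"op": "jog_arm", "data": {
  "series": [
    {"jaw":0,"tx":-0.0344,"ty":-0.0231,"tz":0,"wx":0,"wy":0,"wz":0},
    {"jaw":0,"tx":-0.0344,"ty":-0.0231,"tz":0,"wx":0,"wy":0,"wz":0},
    {"jaw":0,"tx":-0.0344,"ty":-0.0231,"tz":0,"wx":0,"wy":0,"wz":0},
    {"jaw":0,"tx":-0.0344,"ty":-0.0231,"tz":0,"wx":0,"wy":0,"wz":0},
    {"jaw":0,"tx":-0.0344,"ty":-0.0231,"tz":0,"wx":0,"wy":0,"wz":0}
  ]
}}

```text
t: 0.52
tcp_pos: [289.2, 480.0, 230.9]
ee_rot: [-0.357, -3.121, 0.001]
wrist_force: [1.0, 0.5, 0.6]
finger_gap: 1.003
grip_force: 0.0
```

{"op": "jog_arm", "data": {
  "series": [
    {"jaw":0,"tx":-0.0344,"ty":-0.0231,"tz":0,"wx":0,"wy":0,"wz":0},
    {"jaw":0,"tx":-0.0344,"ty":-0.0231,"tz":0,"wx":0,"wy":0,"wz":0},
    {"jaw":0,"tx":-0.0344,"ty":-0.0231,"tz":0,"wx":0,"wy":0,"wz":0},
    {"jaw":0,"tx":-0.0344,"ty":-0.0231,"tz":0,"wx":0,"wy":0,"wz":0},
    {"jaw":0,"tx":-0.0344,"ty":-0.0231,"tz":0,"wx":0,"wy":0,"wz":0}
  ]
}}

```text
t: 0.93
tcp_pos: [430.6, 328.6, 231.1]
ee_rot: [-0.357, -3.121, 0.0]
wrist_force: [0.9, 1.0, 0.3]
finger_gap: 0.996
grip_force: 0.0
```

{"op": "jog_arm", "data": {
  "series": [
    {"jaw":0,"tx":-0.0193,"ty":-0.036,"tz":0,"wx":0,"wy":0,"wz":0},
    {"jaw":0,"tx":-0.0193,"ty":-0.036,"tz":0,"wx":0,"wy":0,"wz":0},
    {"jaw":0,"tx":-0.0193,"ty":-0.036,"tz":0,"wx":0,"wy":0,"wz":0},
    {"jaw":0,"tx":-0.0193,"ty":-0.036,"tz":0,"wx":0,"wy":0,"wz":0},
    {"jaw":0,"tx":-0.0193,"ty":-0.036,"tz":0,"wx":0,"wy":0,"wz":0}
  ]
}}

```text
t: 1.35
tcp_pos: [483.0, 131.3, 231.0]
ee_rot: [-0.357, -3.121, -0.0]
wrist_force: [0.6, -0.0, 0.5]
finger_gap: 0.999
grip_force: 0.0
```

{"op": "jog_arm", "data": {
  "series": [
    {"jaw":0,"tx":-0.0193,"ty":-0.036,"tz":0,"wx":0,"wy":0,"wz":0},
    {"jaw":0,"tx":-0.0193,"ty":-0.036,"tz":0,"wx":0,"wy":0,"wz":0},
    {"jaw":0,"tx":-0.0193,"ty":-0.036,"tz":0,"wx":0,"wy":0,"wz":0},
    {"jaw":0,"tx":0,"ty":0,"tz":0,"wx":0,"wy":0,"wz":0},
    {"jaw":0,"tx":0,"ty":0,"tz":0,"wx":0,"wy":0,"wz":0}
  ]
}}

```text
t: 1.77
tcp_pos: [515.2, 12.0, 231.2]
ee_rot: [-0.367, -3.12, 0.0]
wrist_force: [-0.4, 1.0, 0.3]
finger_gap: 1.0
grip_force: 0.0
```

```bash
python3 - <<'E'
from h import *
print(env.read_state()); snap('wrist','w1')
E
```

```text
{'t': 1.7667, 'joint_pos': array([-0.56745833,  0.02477554,  0.50428927,  1.79763075, -0.01212172,
        1.32255268,  1.27642965]), 'joint_velocities': array([-0.03924812, -0.00220739, -0.06917248,  0.00732555, -0.02626015,
        0.00195105, -0.00911255]), 'effort': array([ 1.98926389e+00, -2.86181241e+01,  2.43485726e+00, -3.13295174e+01,
        4.36311532e-01, -2.93122837e-02,  1.15923823e-01]), 'tcp_pos': array([515.18963056,  12.01265205, 231.15433859]), 'ee_rot': array([-3.66779446e-01, -3.11988503e+00,  4.14984210e-04]), 'wrist_force': array([-0.41414663,  1.02008512,  0.2637303 ]), 'torque': array([ 0.05275222,  0.0157199 , -0.00477304]), 'grip_force': 0.0, 'finger_gap': 0.9998184960638714}
```

View pics/w1.png

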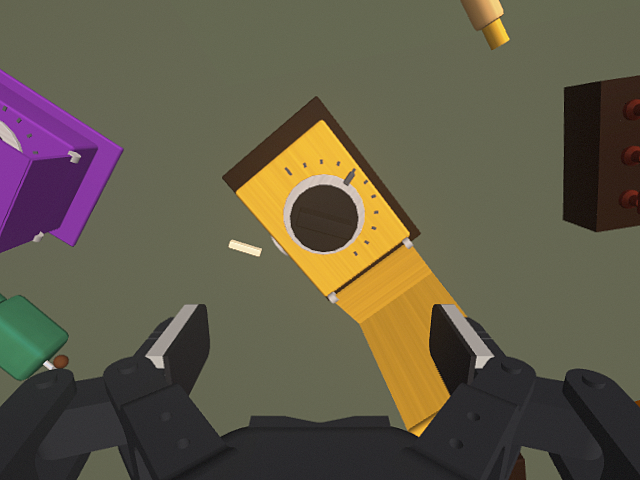

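The wrist view shows the dial centre near (324,217) and the pointer at (349,178), about 4 clicks from the long stop tick at (289,171). The hinge pins are at (333,298) and (408,243), and the back top corners at (323,121) and (236,192).

```bash
python3 - <<'E'
from h import *
n=['hingeL','hingeR','backR','backL','baseR','baseL','knobctr','top','stop tick','t5','ptr','flange']
P=world('wrist','w1',[(333,298),(408,243),(322,125),(240,191),(316,99),(226,178),(324,217),(270,225),(289,171),(366,182),(349,179),(324,240)])
for a,b in zip(n,P): print(a,b.round(1))
h=(P[1]-P[0])[:2]; print('hinge yaw',np.degrees(np.arctan2(*-h[::-1])), np.degrees(np.arctan2(*(P[2]-P[3])[1::-1])),np.degrees(np.arctan2(*(P[4]-P[5])[1::-1])))
# knob centre: fit dark pixels with height>55
im=cv2.imread('pics/w1.png'); g=im.max(2); roi=np.zeros_like(g); cv2.circle(roi,(324,217),38,1,-1)
v,u=np.nonzero((g<75)&(roi>0)); Q=world('wrist','w1',list(zip(u,v)),0); print('dark',len(Q),np.percentile(Q[:,2],[1,5,25,50,75,95,99]).round(1))
fl=Q[(Q[:,2]<np.percentile(Q[:,2],99)-15)]; b=Q[Q[:,2]>np.percentile(Q[:,2],99)-4]
print('flange',cv2.minEnclosingCircle(fl[:,:2].astype(np.float32)),'bar',len(b),cv2.minAreaRect(b[:,:2].astype(np.float32)))
c=cv2.resize(im[110:330,210:450],None,fx=2.5,fy=2.5,interpolation=cv2.INTER_CUBIC); c=np.clip(c.astype(float)*1.6,0,255).astype(np.uint8); cv2.imwrite('pics/c1.png',c)
E
```

```text
hingeL [593.2   5.4  50.9]
hingeR [556.4  82.5  51.3]
backR [440.3  31.   45.3]
backL [477.5 -51.6  45.2]
baseR [416.   31.4   6.2]
baseL [466.  -70.8   5.6]
knobctr [508.4  16.3  85.8]
top [513.2 -34.2  45.1]
stop tick [470.7  -5.4  45.8]
t5 [495.3  57.2  46.2]
ptr [488.4  43.1  53.1]
flange [532.5  10.8  64.7]
hinge yaw -64.5025001580336 114.24202371001009 116.07220326375813
dark 3476 [nan nan nan nan nan nan nan]
flange ((0.0, 0.0), 0.0) bar 0 ((0.0, 0.0), (0.0, 0.0), 0.0)
```

View pics/c1.png

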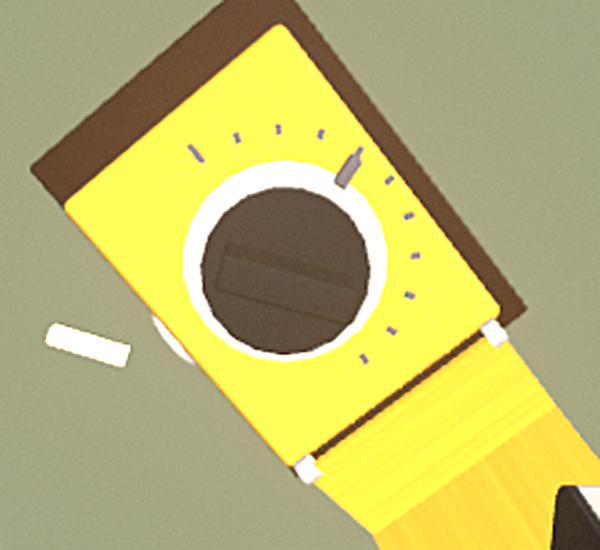

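The enlarged crop confirms the pointer on the 4th tick. The bar lies about 17° down to the right in the image, from (225,265) to (350,305) in the crop.

```bash
python3 - <<'E'
from h import *
im=cv2.imread('pics/w1.png'); g=im.max(2); roi=np.zeros_like(g); cv2.circle(roi,(324,217),40,1,-1)
v,u=np.nonzero((g<75)&(roi>0)); Q=world('wrist','w1',list(zip(u,v)),0); ok=~np.isnan(Q[:,2]); Q=Q[ok]
print('dark',len(Q),np.percentile(Q[:,2],[1,5,25,50,75,95,99]).round(1))
zt=np.percentile(Q[:,2],98); fl=Q[Q[:,2]<zt-19]; b=Q[Q[:,2]>zt-4]
print('flange',fl[:,2].mean(),cv2.minEnclosingCircle(fl[:,:2].astype(np.float32)),'bar',len(b),b[:,2].mean(),cv2.minAreaRect(b[:,:2].astype(np.float32)))
w,V=np.linalg.eigh(np.cov(b[:,:2].T)); print(np.degrees(np.arctan2(V[1,1],V[0,1])),b.mean(0))
# disc (white ring) centre
m=(im.min(2)>120); cv2.circle(roi,(324,217),44,1,-1); v,u=np.nonzero(m&(roi>0)); D=world('wrist','w1',list(zip(u,v)),0); D=D[~np.isnan(D[:,2])&(D[:,2]>44)]
print('disc',D[:,2].mean(),cv2.fitEllipse(cv2.convexHull(D[:,:2].astype(np.float32))),cv2.minEnclosingCircle(D[:,:2].astype(np.float32)))
m=(im[...,2]>140)&(im[...,0]<110)&(im[...,1]>90); v,u=np.nonzero(m); D=world('wrist','w1',list(zip(u,v)),0); D=D[~np.isnan(D[:,2])&(abs(D[:,2]-45)<2)]
print('block top',cv2.minAreaRect(D[:,:2].astype(np.float32)))
st=env.read_state(); print(R.from_rotvec(st['ee_rot']).as_matrix().round(3),st['joint_pos'].round(2))
# cover edge, side camera
im=cv2.imread('pics/d0.png')
E
```

```text
dark 3469 [63.4 63.9 64.7 65.4 85.  89.4 90. ]
flange 64.98550098944521 ((512.62353515625, 16.375394821166992), 31.12392807006836) bar 860 88.72799618895804 ((514.623046875, 15.250249862670898), (44.11561584472656, 12.297308921813965), 60.75746154785156)
60.77591701756494 [514.10911083  15.09896137  88.72799619]
disc 50.30433427904286 ((515.023193359375, 14.450798034667969), (71.32616424560547, 72.98331451416016), 42.63991165161133) ((515.4379272460938, 14.776593208312988), 36.68050765991211)
block top ((541.0993041992188, 27.844215393066406), (188.59957885742188, 99.29042053222656), 25.416004180908203)
[[-0.974  0.228 -0.001]
 [ 0.228  0.974  0.001]
 [ 0.001  0.    -1.   ]] [-0.57  0.02  0.5   1.8  -0.01  1.32  1.28]
```

{"op": "jog_arm", "data": {
  "series": [
    {"jaw":0,"tx":0.001,"ty":0.0028,"tz":0,"wx":0,"wy":0,"wz":-7.1},
    {"jaw":0,"tx":0,"ty":0,"tz":0.01,"wx":0,"wy":0,"wz":-7.1},
    {"jaw":0,"tx":0,"ty":0,"tz":0.01,"wx":0,"wy":0,"wz":-7.1},
    {"jaw":0,"tx":0,"ty":0,"tz":0.01,"wx":0,"wy":0,"wz":-7.1},
    {"jaw":0,"tx":0,"ty":0,"tz":0.01,"wx":0,"wy":0,"wz":-7.1}
  ]
}}

```text
t: 2.23
tcp_pos: [514.3, 20.6, 190.6]
ee_rot: [0.627, -3.078, -0.001]
wrist_force: [-0.4, -0.6, 0.7]
finger_gap: 1.002
grip_force: 0.0
```

{"op": "jog_arm", "data": {
  "series": [
    {"jaw":0,"tx":0,"ty":0,"tz":0.01,"wx":0,"wy":0,"wz":-7.1},
    {"jaw":0,"tx":0,"ty":0,"tz":0.01,"wx":0,"wy":0,"wz":-7.1},
    {"jaw":0,"tx":0,"ty":0,"tz":0.01,"wx":0,"wy":0,"wz":-7.1},
    {"jaw":0,"tx":0,"ty":0,"tz":0.01,"wx":0,"wy":0,"wz":-7.1},
    {"jaw":0,"tx":0,"ty":0,"tz":0.01,"wx":0,"wy":0,"wz":-7.1}
  ]
}}

```text
t: 2.65
tcp_pos: [514.3, 20.6, 140.5]
ee_rot: [1.536, -2.74, -0.002]
wrist_force: [0.6, -0.2, 0.5]
finger_gap: 0.998
grip_force: 0.0
```

{"op": "jog_arm", "data": {
  "series": [
    {"jaw":0,"tx":0,"ty":0,"tz":0,"wx":0,"wy":0,"wz":-3},
    {"jaw":0,"tx":0,"ty":0,"tz":0,"wx":0,"wy":0,"wz":0},
    {"jaw":0,"tx":0,"ty":0,"tz":0,"wx":0,"wy":0,"wz":0},
    {"jaw":0,"tx":0,"ty":0,"tz":0,"wx":0,"wy":0,"wz":0}
  ]
}}

```text
t: 2.98
tcp_pos: [514.9, 19.3, 141.6]
ee_rot: [-1.593, 2.707, 0.0]
wrist_force: [0.3, -0.3, 0.9]
finger_gap: 1.002
grip_force: 0.0
```

```bash
cat > st.py <<'E'
from h import *
s=env.read_state(); M=R.from_rotvec(s['ee_rot']).as_matrix(); y=M[:,1]
print(s['t'],s['tcp_pos'].round(2),'yang',np.degrees(np.arctan2(y[1],y[0])).round(2),'z',M[:,2].round(4),'F',s['wrist_force'].round(2),'T',s['torque'].round(3),s['finger_gap'].round(3),s['grip_force'],s['joint_pos'].round(3))
E
python3 st.py; python3 - <<'E'
from h import *
im,d=snap('wrist','w2')
g=im.max(2); st=env.read_state()
v,u=np.nonzero(g<75); Q=world('wrist','w2',list(zip(u,v)),0); Q=Q[~np.isnan(Q[:,2])]
Q=Q[np.hypot(Q[:,0]-515,Q[:,1]-15)<33]
b=Q[(Q[:,2]>85)&(Q[:,2]<95)]; w,V=np.linalg.eigh(np.cov(b[:,:2].T)); print(len(b),b[:,2].mean(),np.degrees(np.arctan2(V[1,1],V[0,1])),cv2.minAreaRect(b[:,:2].astype(np.float32)))
E
```

```text
1641 88.80316652374185 60.87946290542097 ((514.710693359375, 14.594173431396484), (44.09152603149414, 11.734423637390137), 61.20330810546875)Traceback (most recent call last):
  File "st.py", line 3, in <module>
    print(s['t'],s['tcp_pos'].round(2),'yang',np.degrees(np.arctan2(y[1],y[0])).round(2),'z',M[:,2].round(4),'F',s['wrist_force'].round(2),'T',s['torque'].round(3),s['finger_gap'].round(3),s['grip_force'],s['joint_pos'].round(3))
                                                                                                                                                                    ^^^^^^^^^^^^^^^^^^^^^
AttributeError: 'float' object has no attribute 'round'
```

{"op": "jog_arm", "data": {
  "series": [
    {"jaw":0,"tx":0.004,"ty":-0.0021,"tz":0.015,"wx":0,"wy":0,"wz":0},
    {"jaw":0,"tx":0,"ty":0,"tz":0.02,"wx":0,"wy":0,"wz":0},
    {"jaw":0,"tx":0,"ty":0,"tz":0.02,"wx":0,"wy":0,"wz":0},
    {"jaw":0,"tx":0,"ty":0,"tz":0.01,"wx":0,"wy":0,"wz":0},
    {"jaw":0,"tx":0,"ty":0,"tz":0,"wx":0,"wy":0,"wz":0}
  ]
}}

```text
t: 3.45
tcp_pos: [512.9, 13.6, 74.3]
ee_rot: [1.591, -2.704, -0.002]
wrist_force: [-0.3, 1.0, 0.9]
finger_gap: 1.002
grip_force: 0.0
```

{"op": "jog_arm", "data": {
  "series": [
    {"jaw":0,"tx":0,"ty":0,"tz":0.007,"wx":0,"wy":0,"wz":0},
    {"jaw":0,"tx":0,"ty":0,"tz":0,"wx":0,"wy":0,"wz":0},
    {"jaw":0,"tx":0,"ty":0,"tz":0,"wx":0,"wy":0,"wz":0}
  ]
}}

```text
t: 3.7
tcp_pos: [515.2, 13.6, 70.0]
ee_rot: [-1.593, 2.707, -0.0]
wrist_force: [-0.7, -0.0, 0.3]
finger_gap: 0.997
grip_force: 0.0
```

```bash
sed -i "s/s\['finger_gap'\].round(3)/round(s['finger_gap'],3)/" st.py; python3 st.py
```

```text
3.7 [515.23  13.63  69.95] yang 150.94 z [ 1.e-03  3.e-04 -1.e+00] F [-0.7  -0.02  0.26] T [-0.05   0.003  0.073] 0.997 0.0 [-0.491  0.188  0.452  1.981 -0.098  0.992  2.642]
```

Joint 7 is at 2.64, near its limit, so I'll make the equivalent grasp half a turn round. The open fingers clear the bar.

{"op": "jog_arm", "data": {
  "series": [
    {"jaw":0,"tx":0,"ty":0,"tz":0,"wx":0,"wy":0,"wz":7.1},
    {"jaw":0,"tx":0,"ty":0,"tz":0,"wx":0,"wy":0,"wz":7.1},
    {"jaw":0,"tx":0,"ty":0,"tz":0,"wx":0,"wy":0,"wz":7.1},
    {"jaw":0,"tx":0,"ty":0,"tz":0,"wx":0,"wy":0,"wz":7.1},
    {"jaw":0,"tx":0,"ty":0,"tz":0,"wx":0,"wy":0,"wz":7.1}
  ]
}}

```text
t: 4.12
tcp_pos: [515.5, 13.6, 70.4]
ee_rot: [-0.682, 3.065, 0.0]
wrist_force: [-0.2, -0.8, -0.1]
finger_gap: 1.002
grip_force: 0.0
```

{"op": "jog_arm", "data": {
  "series": [
    {"jaw":0,"tx":0,"ty":0,"tz":0,"wx":0,"wy":0,"wz":7.1},
    {"jaw":0,"tx":0,"ty":0,"tz":0,"wx":0,"wy":0,"wz":7.1},
    {"jaw":0,"tx":0,"ty":0,"tz":0,"wx":0,"wy":0,"wz":7.1},
    {"jaw":0,"tx":0,"ty":0,"tz":0,"wx":0,"wy":0,"wz":7.1},
    {"jaw":0,"tx":0,"ty":0,"tz":0,"wx":0,"wy":0,"wz":7.1}
  ]
}}

```text
t: 4.53
tcp_pos: [515.5, 13.7, 70.4]
ee_rot: [0.285, 3.127, 0.001]
wrist_force: [-0.9, 0.3, -0.0]
finger_gap: 0.996
grip_force: 0.0
```

{"op": "jog_arm", "data": {
  "series": [
    {"jaw":0,"tx":0,"ty":0,"tz":0,"wx":0,"wy":0,"wz":7.1},
    {"jaw":0,"tx":0,"ty":0,"tz":0,"wx":0,"wy":0,"wz":7.1},
    {"jaw":0,"tx":0,"ty":0,"tz":0,"wx":0,"wy":0,"wz":7.1},
    {"jaw":0,"tx":0,"ty":0,"tz":0,"wx":0,"wy":0,"wz":7.1},
    {"jaw":0,"tx":0,"ty":0,"tz":0,"wx":0,"wy":0,"wz":7.1}
  ]
}}

```text
t: 4.95
tcp_pos: [515.5, 13.7, 70.4]
ee_rot: [1.224, 2.892, 0.002]
wrist_force: [0.8, 0.3, -0.5]
finger_gap: 0.998
grip_force: 0.0
```

{"op": "jog_arm", "data": {
  "series": [
    {"jaw":0,"tx":0,"ty":0,"tz":0,"wx":0,"wy":0,"wz":7.1},
    {"jaw":0,"tx":0,"ty":0,"tz":0,"wx":0,"wy":0,"wz":7.1},
    {"jaw":0,"tx":0,"ty":0,"tz":0,"wx":0,"wy":0,"wz":7.1},
    {"jaw":0,"tx":0,"ty":0,"tz":0,"wx":0,"wy":0,"wz":7.1},
    {"jaw":0,"tx":0,"ty":0,"tz":0,"wx":0,"wy":0,"wz":7.1}
  ]
}}

```text
t: 5.37
tcp_pos: [515.5, 13.8, 70.3]
ee_rot: [2.048, 2.381, 0.003]
wrist_force: [-0.3, -0.8, -0.1]
finger_gap: 1.003
grip_force: 0.0
```

{"op": "jog_arm", "data": {
  "series": [
    {"jaw":0,"tx":0,"ty":0,"tz":0,"wx":0,"wy":0,"wz":7.1},
    {"jaw":0,"tx":0,"ty":0,"tz":0,"wx":0,"wy":0,"wz":7.1},
    {"jaw":0,"tx":0,"ty":0,"tz":0,"wx":0,"wy":0,"wz":7.1},
    {"jaw":0,"tx":0,"ty":0,"tz":0,"wx":0,"wy":0,"wz":7.1},
    {"jaw":0,"tx":0,"ty":0,"tz":0,"wx":0,"wy":0,"wz":7.1}
  ]
}}

```text
t: 5.78
tcp_pos: [515.5, 13.8, 70.3]
ee_rot: [2.677, 1.644, 0.003]
wrist_force: [-0.2, -0.1, 0.3]
finger_gap: 1.002
grip_force: 0.0
```

{"op": "jog_arm", "data": {
  "series": [
    {"jaw":0,"tx":0,"ty":0,"tz":0,"wx":0,"wy":0,"wz":2.4},
    {"jaw":0,"tx":0,"ty":0,"tz":0,"wx":0,"wy":0,"wz":0},
    {"jaw":0,"tx":0,"ty":0,"tz":0,"wx":0,"wy":0,"wz":0},
    {"jaw":0,"tx":0,"ty":0,"tz":0,"wx":0,"wy":0,"wz":0}
  ]
}}

```text
t: 6.12
tcp_pos: [515.1, 13.7, 69.8]
ee_rot: [-2.705, -1.598, -0.002]
wrist_force: [0.9, -0.6, 0.0]
finger_gap: 1.001
grip_force: 0.0
```

```bash
python3 st.py;python3 - <<'E'
from h import *
im,d=snap('wrist','w3')
E
python3 st.py
```

```text
6.1167 [515.06  13.69  69.79] yang -28.87 z [ 8.e-04  6.e-04 -1.e+00] F [ 0.92 -0.63  0.01] T [-0.034 -0.01   0.042] 1.001 0.0 [-0.851  0.24   0.862  1.992 -0.216  1.002 -0.39 ]
6.1667 [514.97  13.69  69.67] yang -28.88 z [ 7.e-04  5.e-04 -1.e+00] F [-0.05 -0.26 -0.33] T [-0.04   0.022  0.006] 1.005 0.0 [-0.851  0.24   0.861  1.992 -0.217  1.002 -0.39 ]
```

View pics/w3.png

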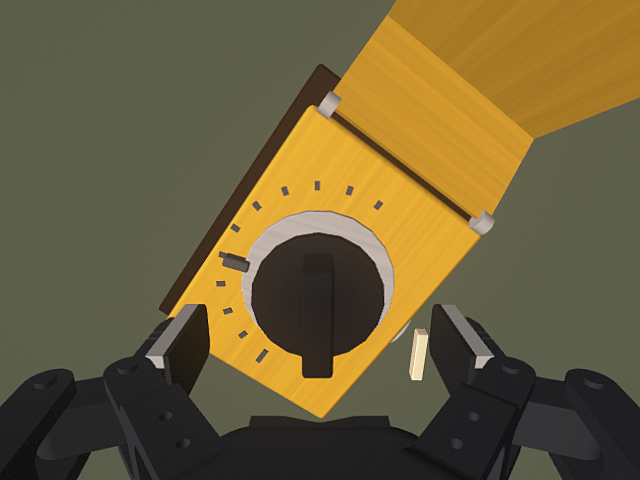

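The bar stands upright in the view at x≈317, midway between the pads, and the pointer is at (233,262). Closing now.

{"op": "jog_arm", "data": {
  "series": [
    {"jaw":1,"tx":0,"ty":0,"tz":0,"wx":0,"wy":0,"wz":0},
    {"jaw":1,"tx":0,"ty":0,"tz":0,"wx":0,"wy":0,"wz":0},
    {"jaw":1,"tx":0,"ty":0,"tz":0,"wx":0,"wy":0,"wz":0},
    {"jaw":1,"tx":0,"ty":0,"tz":0,"wx":0,"wy":0,"wz":0},
    {"jaw":1,"tx":0,"ty":0,"tz":0,"wx":0,"wy":0,"wz":0}
  ]
}}

```text
t: 6.58
tcp_pos: [514.7, 13.5, 69.3]
ee_rot: [2.706, 1.596, 0.0]
wrist_force: [0.3, -0.3, -0.4]
finger_gap: 0.302
grip_force: 0.0
```

{"op": "jog_arm", "data": {
  "series": [
    {"jaw":1,"tx":0,"ty":0,"tz":0,"wx":0,"wy":0,"wz":0},
    {"jaw":1,"tx":0,"ty":0,"tz":0,"wx":0,"wy":0,"wz":0},
    {"jaw":1,"tx":0,"ty":0,"tz":0,"wx":0,"wy":0,"wz":0},
    {"jaw":1,"tx":0,"ty":0,"tz":0,"wx":0,"wy":0,"wz":0},
    {"jaw":1,"tx":0,"ty":0,"tz":0,"wx":0,"wy":0,"wz":0}
  ]
}}

```text
t: 7.0
tcp_pos: [514.4, 13.6, 69.3]
ee_rot: [-2.706, -1.595, 0.001]
wrist_force: [-1.5, 0.4, 1.7]
finger_gap: 0.123
grip_force: 62.2
```

```bash
python3 st.py
```

```text
7.0 [514.41  13.63  69.25] yang -28.95 z [-6.e-04  2.e-04 -1.e+00] F [-1.51  0.37  1.72] T [0.134 0.329 0.057] 0.123 62.20121741294861 [-0.851  0.241  0.862  1.992 -0.217  1.002 -0.391]
```

{"op": "jog_arm", "data": {
  "series": [
    {"jaw":1,"tx":0,"ty":0,"tz":0.001,"wx":0,"wy":0,"wz":0},
    {"jaw":1,"tx":0,"ty":0,"tz":0,"wx":0,"wy":0,"wz":0},
    {"jaw":1,"tx":0,"ty":0,"tz":0,"wx":0,"wy":0,"wz":0}
  ]
}}

```text
t: 7.25
tcp_pos: [514.4, 13.6, 68.2]
ee_rot: [-2.706, -1.595, 0.001]
wrist_force: [-2.3, 0.9, 1.6]
finger_gap: 0.121
grip_force: 62.3
```

{"op": "jog_arm", "data": {
  "series": [
    {"jaw":1,"tx":0,"ty":0,"tz":0.001,"wx":0,"wy":0,"wz":0},
    {"jaw":1,"tx":0,"ty":0,"tz":0,"wx":0,"wy":0,"wz":0},
    {"jaw":1,"tx":0,"ty":0,"tz":0,"wx":0,"wy":0,"wz":0}
  ]
}}

```text
t: 7.5
tcp_pos: [514.4, 13.6, 67.2]
ee_rot: [-2.706, -1.595, 0.001]
wrist_force: [-3.2, 0.7, 1.3]
finger_gap: 0.123
grip_force: 62.3
```

{"op": "jog_arm", "data": {
  "series": [
    {"jaw":1,"tx":0,"ty":0,"tz":0.001,"wx":0,"wy":0,"wz":0},
    {"jaw":1,"tx":0,"ty":0,"tz":0,"wx":0,"wy":0,"wz":0},
    {"jaw":1,"tx":0,"ty":0,"tz":0,"wx":0,"wy":0,"wz":0}
  ]
}}

```text
t: 7.75
tcp_pos: [514.4, 13.7, 66.2]
ee_rot: [-2.706, -1.596, 0.001]
wrist_force: [-3.0, 1.0, 1.4]
finger_gap: 0.119
grip_force: 62.3
```

{"op": "jog_arm", "data": {
  "series": [
    {"jaw":1,"tx":0,"ty":0,"tz":0.001,"wx":0,"wy":0,"wz":0},
    {"jaw":1,"tx":0,"ty":0,"tz":0,"wx":0,"wy":0,"wz":0},
    {"jaw":1,"tx":0,"ty":0,"tz":0,"wx":0,"wy":0,"wz":0}
  ]
}}

```text
t: 8.0
tcp_pos: [514.4, 13.7, 65.2]
ee_rot: [-2.706, -1.595, 0.001]
wrist_force: [-3.9, 1.9, 2.3]
finger_gap: 0.122
grip_force: 62.4
```

{"op": "jog_arm", "data": {
  "series": [
    {"jaw":1,"tx":0,"ty":0,"tz":0.001,"wx":0,"wy":0,"wz":0},
    {"jaw":1,"tx":0,"ty":0,"tz":0,"wx":0,"wy":0,"wz":0},
    {"jaw":1,"tx":0,"ty":0,"tz":0,"wx":0,"wy":0,"wz":0}
  ]
}}

```text
t: 8.25
tcp_pos: [514.5, 13.6, 64.2]
ee_rot: [-2.706, -1.596, 0.001]
wrist_force: [-4.6, 1.5, 2.6]
finger_gap: 0.125
grip_force: 62.4
```

{"op": "jog_arm", "data": {
  "series": [
    {"jaw":1,"tx":0,"ty":0,"tz":0.001,"wx":0,"wy":0,"wz":0},
    {"jaw":1,"tx":0,"ty":0,"tz":0,"wx":0,"wy":0,"wz":0},
    {"jaw":1,"tx":0,"ty":0,"tz":0,"wx":0,"wy":0,"wz":0}
  ]
}}

```text
t: 8.5
tcp_pos: [514.5, 13.6, 63.3]
ee_rot: [-2.706, -1.595, 0.001]
wrist_force: [-5.5, 1.8, 3.0]
finger_gap: 0.121
grip_force: 62.5
```

{"op": "jog_arm", "data": {
  "series": [
    {"jaw":1,"tx":0,"ty":0,"tz":0.001,"wx":0,"wy":0,"wz":0},
    {"jaw":1,"tx":0,"ty":0,"tz":0,"wx":0,"wy":0,"wz":0},
    {"jaw":1,"tx":0,"ty":0,"tz":0,"wx":0,"wy":0,"wz":0}
  ]
}}

```text
t: 8.75
tcp_pos: [514.5, 13.7, 62.7]
ee_rot: [-2.705, -1.595, 0.001]
wrist_force: [-6.5, 1.3, 6.8]
finger_gap: 0.123
grip_force: 63.0
```

```bash
python3 st.py
```

```text
8.75 [514.46  13.65  62.68] yang -28.95 z [-8.e-04  6.e-04 -1.e+00] F [-6.45  1.26  6.79] T [ 0.323  1.355 -0.093] 0.123 62.98589587211609 [-0.845  0.253  0.857  1.997 -0.229  0.99  -0.381]
```

{"op": "jog_arm", "data": {
  "series": [
    {"jaw":1,"tx":-0.0002,"ty":-0.0005,"tz":0.0008,"wx":0,"wy":0,"wz":0},
    {"jaw":1,"tx":0,"ty":0,"tz":0,"wx":0,"wy":0,"wz":0},
    {"jaw":1,"tx":0,"ty":0,"tz":0,"wx":0,"wy":0,"wz":0}
  ]
}}

```text
t: 9.0
tcp_pos: [514.5, 13.6, 62.3]
ee_rot: [-2.706, -1.595, -0.001]
wrist_force: [-6.2, 1.4, 8.0]
finger_gap: 0.121
grip_force: 63.3
```

{"op": "jog_arm", "data": {
  "series": [
    {"jaw":1,"tx":0,"ty":0,"tz":0.0006,"wx":0,"wy":0,"wz":0},
    {"jaw":1,"tx":0,"ty":0,"tz":0,"wx":0,"wy":0,"wz":0},
    {"jaw":1,"tx":0,"ty":0,"tz":0,"wx":0,"wy":0,"wz":0}
  ]
}}

```text
t: 9.25
tcp_pos: [514.5, 13.6, 61.9]
ee_rot: [-2.706, -1.595, -0.001]
wrist_force: [-7.0, 0.9, 10.0]
finger_gap: 0.123
grip_force: 63.5
```

{"op": "jog_arm", "data": {
  "series": [
    {"jaw":1,"tx":-0.0002,"ty":-0.0005,"tz":0.0008,"wx":0,"wy":0,"wz":0},
    {"jaw":1,"tx":0,"ty":0,"tz":0,"wx":0,"wy":0,"wz":0},
    {"jaw":1,"tx":0,"ty":0,"tz":0,"wx":0,"wy":0,"wz":-2},
    {"jaw":1,"tx":0,"ty":0,"tz":0,"wx":0,"wy":0,"wz":-3},
    {"jaw":1,"tx":0,"ty":0,"tz":0,"wx":0,"wy":0,"wz":-3}
  ]
}}

```text
t: 9.67
tcp_pos: [514.8, 13.5, 61.6]
ee_rot: [2.586, 1.783, 0.003]
wrist_force: [-6.2, 0.9, 11.5]
finger_gap: 0.122
grip_force: 63.8
```

```bash
python3 st.py
```

```text
9.6667 [514.78  13.53  61.62] yang -20.82 z [ 1.8e-03  7.0e-04 -1.0e+00] F [-6.19  0.85 11.49] T [0.135 1.274 0.009] 0.122 63.793301582336426 [-0.824  0.247  0.832  1.999 -0.22   0.984 -0.247]
```

{"op": "jog_arm", "data": {
  "series": [
    {"jaw":1,"tx":0,"ty":0,"tz":0.0003,"wx":0,"wy":0,"wz":-4},
    {"jaw":1,"tx":0,"ty":0,"tz":0,"wx":0,"wy":0,"wz":-4},
    {"jaw":1,"tx":0,"ty":0,"tz":0,"wx":0,"wy":0,"wz":-4},
    {"jaw":1,"tx":0,"ty":0,"tz":0,"wx":0,"wy":0,"wz":-4}
  ]
}}

```text
t: 10.0
tcp_pos: [515.4, 13.4, 61.6]
ee_rot: [2.311, 2.126, 0.004]
wrist_force: [-4.6, 0.1, 12.0]
finger_gap: 0.123
grip_force: 63.8
```

```bash
python3 st.py; python3 -c "
from h import *
snap('wrist','w4')
c=cv2.imread('pics/w4.png'); cv2.imwrite('pics/w4c.png',c[60:420,120:520])"
```

```text
10.0 [515.43  13.35  61.61] yang -4.79 z [ 3.3e-03  7.0e-04 -1.0e+00] F [-4.62  0.11 12.  ] T [ 0.135  1.02  -0.056] 0.123 63.798805475234985 [-0.783  0.238  0.786  1.998 -0.203  0.98   0.018]
```

View pics/w4c.png

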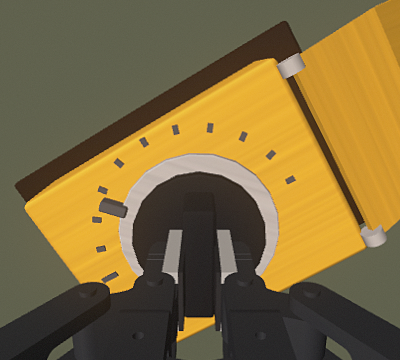

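The pointer at (113,208) now sits between the 2nd tick (97,219) and 3rd tick (103,190), so the dial is following the knob. Carrying on to the stop.

{"op": "jog_arm", "data": {
  "series": [
    {"jaw":1,"tx":0,"ty":0,"tz":0,"wx":0,"wy":0,"wz":-4},
    {"jaw":1,"tx":0,"ty":0,"tz":0,"wx":0,"wy":0,"wz":-4},
    {"jaw":1,"tx":0,"ty":0,"tz":0,"wx":0,"wy":0,"wz":-4},
    {"jaw":1,"tx":0,"ty":0,"tz":0,"wx":0,"wy":0,"wz":-4},
    {"jaw":1,"tx":0,"ty":0,"tz":0,"wx":0,"wy":0,"wz":-4}
  ]
}}

```text
t: 10.47
tcp_pos: [516.3, 13.5, 61.8]
ee_rot: [1.906, 2.493, 0.006]
wrist_force: [-2.2, 1.1, 10.9]
finger_gap: 0.125
grip_force: 63.6
```

{"op": "jog_arm", "data": {
  "series": [
    {"jaw":1,"tx":0,"ty":0,"tz":0,"wx":0,"wy":0,"wz":-4},
    {"jaw":1,"tx":0,"ty":0,"tz":0,"wx":0,"wy":0,"wz":-4},
    {"jaw":1,"tx":0,"ty":0,"tz":0,"wx":0,"wy":0,"wz":-4},
    {"jaw":1,"tx":0,"ty":0,"tz":0,"wx":0,"wy":0,"wz":-4}
  ]
}}

```text
t: 10.8
tcp_pos: [516.9, 13.8, 62.0]
ee_rot: [1.539, 2.733, 0.006]
wrist_force: [-2.1, 1.9, 9.7]
finger_gap: 0.118
grip_force: 63.5
```

```bash
python3 st.py
```

```text
10.8 [516.89  13.75  62.02] yang 31.22 z [ 0.0066  0.001  -1.    ] F [-2.08  1.94  9.74] T [ 0.35   0.396 -0.072] 0.118 63.47183346748352 [-0.701  0.222  0.689  1.994 -0.171  0.975  0.617]
```

{"op": "jog_arm", "data": {
  "series": [
    {"jaw":1,"tx":0,"ty":0,"tz":0.0008,"wx":0,"wy":0,"wz":-1},
    {"jaw":1,"tx":0,"ty":0,"tz":0,"wx":0,"wy":0,"wz":-3},
    {"jaw":1,"tx":0,"ty":0,"tz":0,"wx":0,"wy":0,"wz":-4},
    {"jaw":1,"tx":0,"ty":0,"tz":0,"wx":0,"wy":0,"wz":-4},
    {"jaw":1,"tx":0,"ty":0,"tz":0,"wx":0,"wy":0,"wz":0}
  ]
}}

```text
t: 11.22
tcp_pos: [517.3, 14.0, 61.6]
ee_rot: [1.245, 2.878, 0.007]
wrist_force: [-1.7, 2.0, 11.4]
finger_gap: 0.12
grip_force: 63.8
```

{"op": "jog_arm", "data": {
  "series": [
    {"jaw":1,"tx":0,"ty":0,"tz":0,"wx":0,"wy":0,"wz":-2},
    {"jaw":1,"tx":0,"ty":0,"tz":0,"wx":0,"wy":0,"wz":-2},
    {"jaw":1,"tx":0,"ty":0,"tz":0,"wx":0,"wy":0,"wz":0}
  ]
}}

```text
t: 11.47
tcp_pos: [517.4, 14.2, 61.7]
ee_rot: [1.146, 2.918, 0.007]
wrist_force: [-1.1, 2.0, 12.2]
finger_gap: 0.117
grip_force: 63.8
```

```bash
python3 st.py; python3 -c "
from h import *
snap('wrist','w5')
c=cv2.imread('pics/w5.png'); cv2.imwrite('pics/w5c.png',c[60:420,120:520])"; python3 st.py
```

```text
11.4667 [517.45  14.17  61.68] yang 47.12 z [ 0.0076  0.0017 -1.    ] F [-1.06  1.97 12.21] T [0.474 0.454 0.035] 0.117 63.771597146987915 [-0.666  0.218  0.649  1.993 -0.161  0.972  0.884]
11.5167 [517.4   14.15  61.67] yang 47.05 z [ 0.0076  0.0017 -1.    ] F [-1.73  2.26 10.83] T [ 0.513  0.398 -0.001] 0.124 63.77387523651123 [-0.666  0.218  0.649  1.993 -0.161  0.972  0.883]
```

View pics/w5c.png

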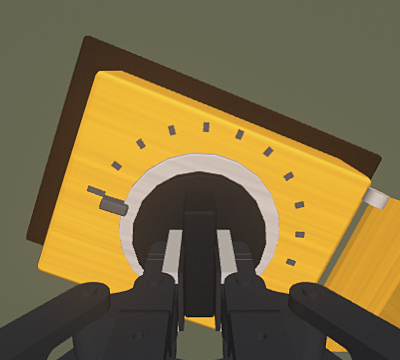

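The pointer is at (113,206), by the long tick at (96,190). I'll check its angle in world coordinates.

```bash
cat > ptr.py <<'E'
from h import *
import sys
f=sys.argv[1]; uv=[tuple(map(int,a.split(','))) for a in sys.argv[2:]]
for p in world('wrist',f,uv):
    d=p[:2]-[514.8,14.8]; a=np.arctan2(d[1],d[0]); print(p.round(1),'r',np.hypot(*d).round(1),'disc',round((np.radians(25.2+180)-a+np.pi)%(2*np.pi)-np.pi,3))
E
echo w5; python3 ptr.py w5 233,266 226,263 240,269 216,250; echo w4; python3 ptr.py w4 233,268 226,265 ; echo w3; python3 ptr.py w3 233,262 240,264 228,260; echo w1;python3 ptr.py w1 349,178
```

```text
w5
[480.   -2.7  53. ] r 38.9 disc -0.026
[477.   -3.8  53.1] r 42.1 disc -0.019
[483.   -1.4  53.1] r 35.7 disc -0.032
[470.5  -5.5  46.5] r 48.8 disc 0.011
w4
[478.9  31.5  53. ] r 39.6 disc 0.876
[476.1  33.1  52.9] r 42.8 disc 0.881
w3
[487.3  45.9  52.8] r 41.5 disc 1.286
[489.7  43.6  53.2] r 38.2 disc 1.295
[485.9  47.8  52.8] r 43.9 disc 1.291
w1
[488.2  43.1  53.3] r 38.8 disc 1.256
```

The disc reads about -0.03, so it is at the stop. Now forward 90° clockwise plus the small backlash, watching the force.

{"op": "jog_arm", "data": {
  "series": [
    {"jaw":1,"tx":0,"ty":0,"tz":0,"wx":0,"wy":0,"wz":4},
    {"jaw":1,"tx":0,"ty":0,"tz":0,"wx":0,"wy":0,"wz":4},
    {"jaw":1,"tx":0,"ty":0,"tz":0,"wx":0,"wy":0,"wz":4},
    {"jaw":1,"tx":0,"ty":0,"tz":0,"wx":0,"wy":0,"wz":4},
    {"jaw":1,"tx":0,"ty":0,"tz":0,"wx":0,"wy":0,"wz":4}
  ]
}}

```text
t: 11.93
tcp_pos: [516.8, 13.6, 61.5]
ee_rot: [1.643, 2.672, 0.006]
wrist_force: [-3.6, 0.5, 12.6]
finger_gap: 0.121
grip_force: 63.9
```

{"op": "jog_arm", "data": {
  "series": [
    {"jaw":1,"tx":0,"ty":0,"tz":0,"wx":0,"wy":0,"wz":4},
    {"jaw":1,"tx":0,"ty":0,"tz":0,"wx":0,"wy":0,"wz":4},
    {"jaw":1,"tx":0,"ty":0,"tz":0,"wx":0,"wy":0,"wz":4},
    {"jaw":1,"tx":0,"ty":0,"tz":0,"wx":0,"wy":0,"wz":4},
    {"jaw":1,"tx":0,"ty":0,"tz":0,"wx":0,"wy":0,"wz":4}
  ]
}}

```text
t: 12.35
tcp_pos: [516.0, 13.4, 61.3]
ee_rot: [2.083, 2.348, 0.005]
wrist_force: [-4.8, 0.4, 14.4]
finger_gap: 0.125
grip_force: 64.1
```

```bash
python3 st.py
```

```text
12.35 [515.98  13.37  61.27] yang 6.84 z [ 4.3e-03  7.0e-04 -1.0e+00] F [-4.84  0.39 14.37] T [0.072 1.159 0.105] 0.125 64.1096556186676 [-0.755  0.233  0.752  1.997 -0.192  0.977  0.211]
```

{"op": "jog_arm", "data": {
  "series": [
    {"jaw":1,"tx":0,"ty":0,"tz":-0.0004,"wx":0,"wy":0,"wz":4},
    {"jaw":1,"tx":0,"ty":0,"tz":0,"wx":0,"wy":0,"wz":4},
    {"jaw":1,"tx":0,"ty":0,"tz":0,"wx":0,"wy":0,"wz":4},
    {"jaw":1,"tx":0,"ty":0,"tz":0,"wx":0,"wy":0,"wz":4},
    {"jaw":1,"tx":0,"ty":0,"tz":0,"wx":0,"wy":0,"wz":4}
  ]
}}

```text
t: 12.77
tcp_pos: [515.1, 13.4, 61.3]
ee_rot: [2.46, 1.952, 0.004]
wrist_force: [-7.8, 0.8, 14.4]
finger_gap: 0.123
grip_force: 64.1
```

{"op": "jog_arm", "data": {
  "series": [
    {"jaw":1,"tx":0,"ty":0,"tz":-0.0004,"wx":0,"wy":0,"wz":4},
    {"jaw":1,"tx":0,"ty":0,"tz":0,"wx":0,"wy":0,"wz":4},
    {"jaw":1,"tx":0,"ty":0,"tz":0,"wx":0,"wy":0,"wz":4},
    {"jaw":1,"tx":0,"ty":0,"tz":0,"wx":0,"wy":0,"wz":4},
    {"jaw":1,"tx":0,"ty":0,"tz":0,"wx":0,"wy":0,"wz":4}
  ]
}}

```text
t: 13.18
tcp_pos: [514.3, 13.7, 61.3]
ee_rot: [-2.762, -1.495, -0.002]
wrist_force: [-8.4, 0.9, 13.0]
finger_gap: 0.125
grip_force: 64.1
```

{"op": "jog_arm", "data": {
  "series": [
    {"jaw":1,"tx":0,"ty":0,"tz":-0.0003,"wx":0,"wy":0,"wz":4},
    {"jaw":1,"tx":0,"ty":0,"tz":0,"wx":0,"wy":0,"wz":4},
    {"jaw":1,"tx":0,"ty":0,"tz":0,"wx":0,"wy":0,"wz":4},
    {"jaw":1,"tx":0,"ty":0,"tz":0,"wx":0,"wy":0,"wz":0},
    {"jaw":1,"tx":0,"ty":0,"tz":0,"wx":0,"wy":0,"wz":0}
  ]
}}

```text
t: 13.6
tcp_pos: [513.9, 14.0, 61.3]
ee_rot: [-2.901, -1.203, -0.0]
wrist_force: [-7.7, 2.6, 13.9]
finger_gap: 0.123
grip_force: 64.0
```

```bash
python3 st.py; python3 -c "
from h import *
im,d=snap('wrist','w6')
g=im[230:300,210:290].astype(int).max(2); v,u=np.nonzero(g<105); v+=230;u+=210
P=world('wrist','w6',list(zip(u,v)),0); d=P[:,:2]-[514.8,14.8]; r=np.hypot(*d.T); s=(abs(P[:,2]-53)<1.5)&(r>36.5)&(r<46); print(s.sum(),P[s].mean(0)); d=d[s].mean(0); print('disc',(np.radians(205.2)-np.arctan2(d[1],d[0]))%(2*np.pi))
"; python3 st.py
```

```text
13.6 [513.87  14.01  61.34] yang -44.96 z [-3.0e-04  1.3e-03 -1.0e+00] F [-7.71  2.59 13.9 ] T [ 0.4    1.76  -0.048] 0.123 63.99897336959839 [-0.884  0.265  0.905  2.001 -0.25   0.99  -0.642]
202 [497.64089248  51.4096275   52.97983474]
disc 1.572319810259382
13.65 [513.9   14.01  61.36] yang -44.95 z [-2.0e-04  1.4e-03 -1.0e+00] F [-8.07  2.4  13.16] T [ 0.442  1.706 -0.058] 0.125 63.99660587310791 [-0.884  0.265  0.904  2.001 -0.25   0.99  -0.642]
```

The disc measures 1.572 rad. Letting the knob up, then opening.

{"op": "jog_arm", "data": {
  "series": [
    {"jaw":1,"tx":0,"ty":0,"tz":-0.002,"wx":0,"wy":0,"wz":0},
    {"jaw":1,"tx":0,"ty":0,"tz":-0.003,"wx":0,"wy":0,"wz":0},
    {"jaw":1,"tx":0,"ty":0,"tz":-0.003,"wx":0,"wy":0,"wz":0},
    {"jaw":1,"tx":0,"ty":0,"tz":0,"wx":0,"wy":0,"wz":0},
    {"jaw":1,"tx":0,"ty":0,"tz":0,"wx":0,"wy":0,"wz":0}
  ]
}}

```text
t: 14.07
tcp_pos: [513.8, 14.0, 68.2]
ee_rot: [-2.902, -1.204, -0.001]
wrist_force: [-3.4, 2.9, 1.4]
finger_gap: 0.13
grip_force: 62.3
```

{"op": "jog_arm", "data": {
  "series": [
    {"jaw":0,"tx":0,"ty":0,"tz":0,"wx":0,"wy":0,"wz":0},
    {"jaw":0,"tx":0,"ty":0,"tz":0,"wx":0,"wy":0,"wz":0},
    {"jaw":0,"tx":0,"ty":0,"tz":0,"wx":0,"wy":0,"wz":0},
    {"jaw":0,"tx":0,"ty":0,"tz":0,"wx":0,"wy":0,"wz":0},
    {"jaw":0,"tx":0,"ty":0,"tz":0,"wx":0,"wy":0,"wz":0}
  ]
}}

```text
t: 14.48
tcp_pos: [514.1, 13.2, 68.3]
ee_rot: [2.901, 1.203, 0.001]
wrist_force: [-0.8, -0.4, 0.4]
finger_gap: 0.83
grip_force: 0.0
```

{"op": "jog_arm", "data": {
  "series": [
    {"jaw":0,"tx":0,"ty":0,"tz":-0.01,"wx":0,"wy":0,"wz":0},
    {"jaw":0,"tx":0,"ty":0,"tz":-0.03,"wx":0,"wy":0,"wz":0},
    {"jaw":0,"tx":0,"ty":0,"tz":-0.04,"wx":0,"wy":0,"wz":0},
    {"jaw":0,"tx":0,"ty":0,"tz":-0.04,"wx":0,"wy":0,"wz":0},
    {"jaw":0,"tx":0,"ty":0,"tz":0,"wx":0,"wy":0,"wz":0}
  ]
}}

```text
t: 14.9
tcp_pos: [518.5, 13.1, 196.1]
ee_rot: [2.902, 1.201, 0.02]
wrist_force: [1.3, 0.0, -0.4]
finger_gap: 1.005
grip_force: 0.0
```

{"op": "jog_arm", "data": {
  "series": [
    {"jaw":1,"tx":0,"ty":0,"tz":-0.03,"wx":0,"wy":0,"wz":0},
    {"jaw":1,"tx":0,"ty":0,"tz":0,"wx":0,"wy":0,"wz":0},
    {"jaw":1,"tx":0,"ty":0,"tz":0,"wx":0,"wy":0,"wz":0}
  ]
}}

```text
t: 15.15
tcp_pos: [514.9, 13.5, 220.2]
ee_rot: [-2.902, -1.203, -0.007]
wrist_force: [-0.4, 0.1, -0.8]
finger_gap: 0.605
grip_force: 0.0
```

```bash
python3 st.py; python3 - <<'E'
from h import *
im,d=snap('wrist','w7'); 
v,u=np.mgrid[60:420,100:540]; u=u.ravel();v=v.ravel(); g=im.max(2)[v,u]; s=g<105
P=world('wrist','w7',list(zip(u[s],v[s])),0); d=P[:,:2]-[514.8,14.8]; r=np.hypot(*d.T); k=(abs(P[:,2]-53)<1.5)&(r>36.5)&(r<46); d=d[k].mean(0); print(k.sum(),d,'disc',(np.radians(205.2)-np.arctan2(d[1],d[0]))%(2*np.pi))
f=(r<25); print('knob z',np.percentile(P[f][:,2],[5,50,95]))
# cover from side camera
im,_=snap('side','d7'); hsv=cv2.cvtColor(im,cv2.COLOR_RGB2HSV); m=(abs(hsv[...,0].astype(int)-21)<6)&(hsv[...,1]>110)&(hsv[...,2]>90)
v,u=np.nonzero(m[190:290,310:440]); P=world('side','d7',list(zip(u+310,v+190)),0); P=P[~np.isnan(P[:,0])]
c,sn=np.cos(np.radians(25.2)),np.sin(np.radians(25.2)); q=P[:,:2]-[514.8,14.8]; S=np.c_[q@[c,sn],q@[-sn,c],P[:,2]]
t=S[(S[:,2]>45)&(S[:,0]>85)]; print(t.min(0),t.max(0)); pf=np.polyfit(t[:,2],t[:,0],1); print('plate slope',pf,'cover',np.pi/2+np.arctan(pf[0]))
e=t[t[:,2]>t[:,2].max()-8]; print(e.mean(0),np.degrees(np.arctan2(pf[0],1)))
E
```

```text
15.15 [514.92  13.51 220.16] yang -44.96 z [ 0.004   0.0018 -1.    ] F [-0.43  0.06 -0.81] T [-0.029  0.078  0.002] 0.605 0.0 [-1.006  0.024  0.955  1.828 -0.022  1.296 -0.831]
26 [-16.62803747  37.47167015] disc 1.592975375313496
knob z [ 64.17297321  89.20446674 300.91050598]
[117.74734483 -48.05832549  45.0150978 ] [167.44396614  50.28956835 147.25410834]
plate slope [  0.41133722 103.79388639] cover 1.9610378058426141
[161.21954554  -1.68505203 142.72875098] 22.359189740377165
```

The dial is resting at about 1.58 rad with the knob up, and the cover is at about 1.96 rad. Next I close the jaws, align tool x with shaper x, and go behind the cover edge, which is at shaper x≈161, z≈143.

{"op": "jog_arm", "data": {
  "series": [
    {"jaw":1,"tx":0,"ty":0,"tz":0,"wx":0,"wy":0,"wz":6.6},
    {"jaw":1,"tx":0,"ty":0,"tz":0,"wx":0,"wy":0,"wz":6.6},
    {"jaw":1,"tx":0,"ty":0,"tz":0,"wx":0,"wy":0,"wz":6.6},
    {"jaw":1,"tx":0,"ty":0,"tz":0,"wx":0,"wy":0,"wz":0}
  ]
}}

```text
t: 15.58
tcp_pos: [513.0, 13.4, 217.1]
ee_rot: [3.066, 0.682, -0.003]
wrist_force: [0.0, -0.3, 0.9]
finger_gap: 0.001
grip_force: 0.0
```

{"op": "jog_arm", "data": {
  "series": [
    {"jaw":1,"tx":0.039,"ty":-0.001,"tz":0,"wx":0,"wy":0,"wz":0},
    {"jaw":1,"tx":0.039,"ty":0,"tz":0,"wx":0,"wy":0,"wz":0},
    {"jaw":1,"tx":0.039,"ty":0,"tz":0,"wx":0,"wy":0,"wz":0},
    {"jaw":1,"tx":0.039,"ty":0,"tz":0,"wx":0,"wy":0,"wz":0},
    {"jaw":1,"tx":0.039,"ty":0,"tz":0,"wx":0,"wy":0,"wz":0}
  ]
}}

```text
t: 16.0
tcp_pos: [690.6, 99.1, 216.0]
ee_rot: [-3.064, -0.694, 0.004]
wrist_force: [0.7, 0.2, 1.9]
finger_gap: 0.005
grip_force: 0.0
```

{"op": "jog_arm", "data": {
  "series": [
    {"jaw":1,"tx":0,"ty":0,"tz":0,"wx":0,"wy":0,"wz":0},
    {"jaw":1,"tx":0,"ty":0,"tz":0,"wx":0,"wy":0,"wz":0}
  ]
}}

```text
t: 16.17
tcp_pos: [689.9, 98.8, 214.3]
ee_rot: [3.061, 0.693, -0.008]
wrist_force: [0.6, -1.1, -1.2]
finger_gap: -0.003
grip_force: 0.0
```

```bash
cat >> st.py <<'E'
q=s['tcp_pos'][:2]-[514.8,14.8]; c,n=np.cos(np.radians(25.2)),np.sin(np.radians(25.2)); print('shaper',q@[c,n],q@[-n,c],s['tcp_pos'][2])
E
python3 st.py; python3 -c "
from h import *
print(world('scene','s0',[(470,285),(467,272)]).round())"
```

```text
16.1667 [689.94  98.81 214.31] yang -64.47 z [-0.0045 -0.0041 -1.    ] F [ 0.62 -1.09 -1.18] T [-0.035  0.002 -0.025] -0.003 0.0 [-0.775  0.555  0.888  1.363 -0.422  1.424 -1.025]
shaper 194.23898452153992 1.4441954105982973 214.30515092243908
[[529. 282.  75.]
 [487. 286.  75.]]
```

{"op": "jog_arm", "data": {
  "series": [
    {"jaw":1,"tx":0,"ty":0,"tz":0.031,"wx":0,"wy":0,"wz":0},
    {"jaw":1,"tx":0,"ty":0,"tz":0.031,"wx":0,"wy":0,"wz":0},
    {"jaw":1,"tx":0,"ty":0,"tz":0.031,"wx":0,"wy":0,"wz":0},
    {"jaw":1,"tx":0,"ty":0,"tz":0,"wx":0,"wy":0,"wz":0},
    {"jaw":1,"tx":0,"ty":0,"tz":0,"wx":0,"wy":0,"wz":0}
  ]
}}

```text
t: 16.58
tcp_pos: [687.6, 97.0, 124.4]
ee_rot: [-3.065, -0.687, 0.005]
wrist_force: [-0.0, -0.8, 0.7]
finger_gap: 0.003
grip_force: 0.0
```

{"op": "jog_arm", "data": {
  "series": [
    {"jaw":1,"tx":-0.016,"ty":0,"tz":0,"wx":0,"wy":0,"wz":0},
    {"jaw":1,"tx":-0.015,"ty":0,"tz":-0.0093,"wx":0,"wy":0,"wz":0},
    {"jaw":1,"tx":-0.015,"ty":0,"tz":-0.0093,"wx":0,"wy":0,"wz":0},
    {"jaw":1,"tx":-0.015,"ty":0,"tz":-0.0093,"wx":0,"wy":0,"wz":0},
    {"jaw":1,"tx":0,"ty":0,"tz":0,"wx":0,"wy":0,"wz":0}
  ]
}}

```text
t: 17.0
tcp_pos: [635.0, 69.4, 158.5]
ee_rot: [-3.065, -0.683, -0.01]
wrist_force: [0.3, -1.0, 1.4]
finger_gap: -0.002
grip_force: 0.0
```

```bash
python3 st.py; python3 - <<'E'
from h import *
a,_=snap('scene','s8'); b,_=snap('side','d8')
a=cv2.imread('pics/s8.png')[200:345,260:430]; b=cv2.imread('pics/d8.png')[145:290,310:480]
cv2.imwrite('pics/c8.png',cv2.resize(np.hstack([a,b]),None,fx=2.2,fy=2.2,interpolation=cv2.INTER_CUBIC))
E
```

```text
17.0 [635.    69.43 158.49] yang -64.86 z [ 0.0061  0.0028 -1.    ] F [ 0.31 -0.98  1.38] T [-0.055 -0.084  0.015] -0.002 0.0 [-0.849  0.458  0.919  1.608 -0.381  1.259 -0.995]
shaper 132.01895603750583 -1.746870211096848 158.49220598520276
```

View pics/c8.png

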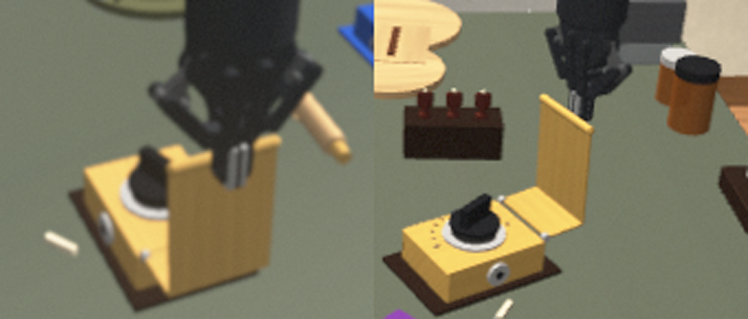

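The cover is upright, with the fingers against its outer face just below the rolled edge. The fingertips are in the left crop near (235,165). Following the arc over.

{"op": "jog_arm", "data": {
  "series": [
    {"jaw":1,"tx":-0.014,"ty":-0.001,"tz":0.002,"wx":0,"wy":0,"wz":0},
    {"jaw":1,"tx":-0.013,"ty":0,"tz":0,"wx":0,"wy":0,"wz":0},
    {"jaw":1,"tx":-0.013,"ty":0,"tz":0,"wx":0,"wy":0,"wz":0},
    {"jaw":1,"tx":-0.017,"ty":0,"tz":0.001,"wx":0,"wy":0,"wz":0},
    {"jaw":1,"tx":-0.0175,"ty":0,"tz":0.002,"wx":0,"wy":0,"wz":0}
  ]
}}

```text
t: 17.52
tcp_pos: [568.3, 41.4, 149.4]
ee_rot: [3.065, 0.688, 0.006]
wrist_force: [1.1, 1.0, 1.6]
finger_gap: 0.001
grip_force: 0.9
```

```bash
python3 st.py
```

```text
17.5167 [568.31  41.41 149.45] yang -64.68 z [ 4.e-03  5.e-04 -1.e+00] F [1.13 1.05 1.61] T [ 0.192 -0.249 -0.009] 0.001 0.8583678561262786 [-0.952  0.3    0.981  1.791 -0.269  1.188 -1.02 ]
shaper 59.749852828463226 1.2957196852874695 149.44832719065005
```

{"op": "jog_arm", "data": {
  "series": [
    {"jaw":1,"tx":-0.017,"ty":0,"tz":0.002,"wx":0,"wy":0,"wz":0},
    {"jaw":1,"tx":-0.017,"ty":0,"tz":0.005,"wx":0,"wy":0,"wz":0},
    {"jaw":1,"tx":-0.015,"ty":0,"tz":0.008,"wx":0,"wy":0,"wz":0},
    {"jaw":1,"tx":-0.014,"ty":0,"tz":0.01,"wx":0,"wy":0,"wz":0},
    {"jaw":1,"tx":0,"ty":0,"tz":0,"wx":0,"wy":0,"wz":0}
  ]
}}

```text
t: 17.93
tcp_pos: [507.3, 12.9, 122.0]
ee_rot: [-3.065, -0.684, 0.004]
wrist_force: [-0.4, -0.1, 0.4]
finger_gap: -0.0
grip_force: 0.0
```

```bash
python3 st.py
```

```text
17.9333 [507.3   12.88 121.96] yang -64.83 z [-3.1e-03  9.0e-04 -1.0e+00] F [-0.44 -0.12  0.36] T [-0.062 -0.006  0.014] -0.0 0.0 [-1.025  0.157  1.03   1.961 -0.152  1.107 -1.063]
shaper -7.601492431818321 1.4605450503129043 121.96000231853505
```

Now the last part of the arc down, in small steps near shut.

{"op": "jog_arm", "data": {
  "series": [
    {"jaw":1,"tx":-0.01,"ty":0,"tz":0.008,"wx":0,"wy":0,"wz":0},
    {"jaw":1,"tx":-0.01,"ty":0,"tz":0.008,"wx":0,"wy":0,"wz":0},
    {"jaw":1,"tx":0,"ty":0,"tz":0.003,"wx":0,"wy":0,"wz":0},
    {"jaw":1,"tx":0,"ty":0,"tz":0,"wx":0,"wy":0,"wz":0}
  ]
}}

```text
t: 18.27
tcp_pos: [492.1, 5.7, 104.1]
ee_rot: [3.066, 0.687, 0.0]
wrist_force: [-0.3, 0.0, 0.2]
finger_gap: 0.002
grip_force: 0.0
```

{"op": "jog_arm", "data": {
  "series": [
    {"jaw":1,"tx":0,"ty":0,"tz":0.002,"wx":0,"wy":0,"wz":0},
    {"jaw":1,"tx":0,"ty":0,"tz":0,"wx":0,"wy":0,"wz":0},
    {"jaw":1,"tx":0,"ty":0,"tz":0,"wx":0,"wy":0,"wz":0}
  ]
}}

```text
t: 18.52
tcp_pos: [492.5, 5.7, 102.4]
ee_rot: [3.065, 0.687, 0.001]
wrist_force: [0.5, 0.1, -0.9]
finger_gap: -0.006
grip_force: 0.2
```

```bash
python3 st.py
```

```text
18.5167 [492.45   5.66 102.42] yang -64.73 z [ 1.e-03 -6.e-04 -1.e+00] F [ 0.45  0.06 -0.85] T [ 0.056 -0.018  0.035] -0.006 0.17660221332334913 [-1.03   0.136  1.035  2.018 -0.134  1.057 -1.064]
shaper -24.11002082059618 1.246519181452875 102.41731559303125
```

{"op": "jog_arm", "data": {
  "series": [
    {"jaw":1,"tx":0,"ty":0,"tz":0.002,"wx":0,"wy":0,"wz":0},
    {"jaw":1,"tx":0,"ty":0,"tz":0,"wx":0,"wy":0,"wz":0},
    {"jaw":1,"tx":0,"ty":0,"tz":0,"wx":0,"wy":0,"wz":0}
  ]
}}

```text
t: 18.77
tcp_pos: [491.6, 5.5, 100.0]
ee_rot: [3.066, 0.687, -0.0]
wrist_force: [-0.0, 0.1, -0.3]
finger_gap: 0.0
grip_force: 0.0
```

{"op": "jog_arm", "data": {
  "series": [
    {"jaw":1,"tx":0,"ty":0,"tz":0.0015,"wx":0,"wy":0,"wz":0},
    {"jaw":1,"tx":0,"ty":0,"tz":0,"wx":0,"wy":0,"wz":0},
    {"jaw":1,"tx":0,"ty":0,"tz":0,"wx":0,"wy":0,"wz":0}
  ]
}}

```text
t: 19.02
tcp_pos: [491.7, 5.4, 99.1]
ee_rot: [-3.065, -0.686, -0.0]
wrist_force: [-1.8, 0.5, 7.2]
finger_gap: -0.001
grip_force: 2.9
```

```bash
python3 st.py; python3 - <<'E'
from h import *
im,_=snap('wrist','w9'); v,u=np.mgrid[0:300:3,0:640:3]; P=world('wrist','w9',list(zip(u.ravel(),v.ravel())),0)
c,n=np.cos(np.radians(25.2)),np.sin(np.radians(25.2)); q=P[:,:2]-[514.8,14.8]; S=np.c_[q@[c,n],q@[-n,c],P[:,2]]
k=(abs(S[:,1])<38)&(S[:,0]>-10)&(S[:,0]<62)&(S[:,2]>70)&(S[:,2]<125); t=S[k]; print(k.sum(),np.polyfit(t[:,0],t[:,2],1),t.min(0),t.max(0))
E
```

```text
19.0167 [491.69   5.44  99.06] yang -64.76 z [-1.e-04  5.e-04 -1.e+00] F [-1.85  0.47  7.2 ] T [-0.015  0.473  0.015] -0.001 2.866392508149147 [-1.026  0.142  1.034  2.022 -0.141  1.051 -1.057]
shaper -24.889899471062183 1.3730122346327907 99.06481122134707
4249 [7.14752406e-04 9.91124191e+01] [ -9.732967   -37.99659633  96.96821468] [ 61.99750289  37.98667384 101.69755839]
```

The cover is level (slope 0.0007) at z 99 and against its rest at 7 N. Holding briefly, then lifting away.

{"op": "jog_arm", "data": {
  "series": [
    {"jaw":1,"tx":0,"ty":0,"tz":0,"wx":0,"wy":0,"wz":0},
    {"jaw":1,"tx":0,"ty":0,"tz":0,"wx":0,"wy":0,"wz":0},
    {"jaw":1,"tx":0,"ty":0,"tz":0,"wx":0,"wy":0,"wz":0},
    {"jaw":1,"tx":0,"ty":0,"tz":-0.003,"wx":0,"wy":0,"wz":0},
    {"jaw":1,"tx":0,"ty":0,"tz":-0.02,"wx":0,"wy":0,"wz":0}
  ]
}}

```text
t: 19.48
tcp_pos: [489.2, 5.3, 119.4]
ee_rot: [3.065, 0.686, -0.008]
wrist_force: [0.1, 0.2, -0.5]
finger_gap: 0.003
grip_force: 0.0
```

{"op": "jog_arm", "data": {
  "series": [
    {"jaw":1,"tx":0,"ty":0,"tz":-0.04,"wx":0,"wy":0,"wz":0},
    {"jaw":1,"tx":0,"ty":0,"tz":-0.04,"wx":0,"wy":0,"wz":0},
    {"jaw":1,"tx":0,"ty":0,"tz":0,"wx":0,"wy":0,"wz":0},
    {"jaw":1,"tx":0,"ty":0,"tz":0,"wx":0,"wy":0,"wz":0},
    {"jaw":1,"tx":0,"ty":0,"tz":0,"wx":0,"wy":0,"wz":0}
  ]
}}

```text
t: 19.9
tcp_pos: [491.2, 5.7, 201.2]
ee_rot: [-3.065, -0.687, 0.0]
wrist_force: [0.1, 0.4, 0.3]
finger_gap: 0.002
grip_force: 0.0
```

```bash
python3 st.py; python3 - <<'E'
from h import *
im,_=snap('wrist','w10'); v,u=np.mgrid[0:480:3,0:640:3]; P=world('wrist','w10',list(zip(u.ravel(),v.ravel())),0)
c,n=np.cos(np.radians(25.2)),np.sin(np.radians(25.2)); q=P[:,:2]-[514.8,14.8]; S=np.c_[q@[c,n],q@[-n,c],P[:,2]]
k=(abs(S[:,1])<38)&(S[:,0]>-40)&(S[:,0]<62)&(S[:,2]>70)&(S[:,2]<125); t=S[k]; print(k.sum(),np.polyfit(t[:,0],t[:,2],1),t.min(0),t.max(0))
E
```

```text
19.9 [491.18   5.74 201.21] yang -64.73 z [-3.e-04  1.e-03 -1.e+00] F [0.1  0.4  0.34] T [ 0.01  -0.024 -0.014] 0.002 0.0 [-1.111 -0.051  1.034  1.904  0.045  1.264 -1.221]
shaper -25.225684468054002 1.8563922452493884 201.2094512710387
2025 [3.68539888e-04 9.91146851e+01] [-39.99652786 -37.96734363  97.04950731] [ 61.20382773  37.97715424 102.0316611 ]
```

The cover stayed shut and level with the arm clear of it. Handing in.

```bash
python3 -c "
from workcell import env
print(env.job_done())"
```

```text
the job is handed in; nothing more can be done
None
```

I turned the dial back to its stop, then forward five clicks (measured about 1.58 rad). The knob sprang up, the cover is shut and level, and the job is handed in; the hand-in returned no verdict.

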